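Find the rocking jar lid and seat it before firing

TASK

The board of lidded jars is about to go into the kiln, and one of the four lids is not sitting down in its jar. Go along the row from the robot's left to its right and press gently on every lid with the fingertips to find the one that rocks, and nudge that one sideways, when you find it or afterwards, until it drops fully home and level. Only press and push: do not pick up any lid, leave every jar where it stands and the other things alone.

Things in the scene. Friction and masses are not known exactly. Their poses are not given: they have to be found in the camera images.
- lid_1: Leftmost lid (largest y) of four identical loose bisque lids, 0.15 to 0.26 kg. Disc 104 mm across, 7 mm thick; knob on top 26 mm across, its top 30 mm above the origin, narrower (17 mm) below 20 mm; plug under the disc 81 mm across, 5 mm deep, that belongs in the jar's mouth. Origin: centre of the disc's underside, 108 to 113 mm above the table; z: its axis, up
- lid_2: Second lid from the left, identical to lid_1. Any of the four may be the loose one. Lids can be pressed on the disc 20 to 45 mm from the axis (upper face 7 mm above the origin). A lid that is home lies level and does not give
- lid_3: Third lid from the left, identical. The loose one, whichever it is, has slid about 6 mm aside: its plug rides on the jar's rim on the side to which it slid. That side is high (a lean of about 4 degrees); pressed there, 35 mm or more from the axis, with 1 to 3 N it rocks: it gives 1 to 2 mm and the far side rises. Its low side does not give
- lid_4: Rightmost lid (smallest y), identical. The loose lid, pushed level (on its knob or edge) about 6 mm towards its low side with 1 to 3 N, drops home by its own weight and lies level, with 1.8 mm of play all round; pushed on, it stops against the mouth and then drags the jar along
- board: Fixed ware board under the jars, 220 mm (x) by 760 mm (y, along the row), 18 mm thick; origin under its centre. The four jars are loose, 0.75 kg, 100 mm across at the rim, mouth 85 mm, 90 to 95 mm high, about 160 mm apart along the board, each on a flat paper sheet
- cone_pack: pyrometric cone pack: a clay bar 24 x 75 x 14 mm with three cones standing to 64 mm, on the board behind the row; origin under its centre
- kiln_post: kiln post, a plain upright cylinder, 34 mm across and 52 mm high, on the board in front of the gap between lid_3 and lid_4; origin under its centre
- wood_stamp: small upright wooden stamp, 26 mm across and 67 mm high, on the board in front of the gap between lid_1 and lid_2; origin under its centre
- cup: open bisque cup, 82 mm across and 75 mm high, on the table left of the board; origin under its centre
- glaze_brush: brush, 200 mm long, lying on the table right of the board; origin under its middle
- oxide_jar: small closed jar, 64 mm across and 85 mm high, on the table right of the board; origin under its centre
Not all that is in view belongs to the job. Leave any blue look-alike of the lid_3 alone.

How it is judged (in metres and radians):
On the way, in this order (a step that is already met when the one before it is completed fails the run):
1. the leftmost lid has been pressed with the fingers (contact force between the fingers and lid_1 above 1 N), for 0.04 s.
2. then the second lid has been pressed with the fingers (contact force between the fingers and lid_2 above 1 N), for 0.04 s.
3. then the third lid has been pressed with the fingers (contact force between the fingers and lid_3 above 1 N), for 0.04 s.
4. then the rightmost lid has been pressed with the fingers (contact force between the fingers and lid_4 above 1 N), for 0.04 s.
At the end, for the whole second after the job is handed in: All four lids lie level (within 1.7 degrees) and at rest at the height of the jar rims (origin 102 to 117 mm above the table), each within 30 mm of where it began (angle between each of lid_1, lid_2, lid_3, lid_4's own z axis and vertical below 0.03 rad and height (world z) of lid_1 between 0.102 and 0.117 m and distance of each of lid_1, lid_2, lid_3, lid_4 from where it was at the start of the episode below 0.03 m and linear speed of each of lid_1, lid_2, lid_3, lid_4 below 0.02 m/s and height (world z) of lid_2 between 0.102 and 0.117 m and height (world z) of lid_3 between 0.102 and 0.117 m and height (world z) of lid_4 between 0.102 and 0.117 m); the robot touches nothing.
It fails at once if a lid is lifted (its origin over 122 mm above the table), or stood on edge (leaning over 17 degrees) (height (world z) of any of lid_1, lid_2, lid_3, lid_4 above 0.122 m or angle between any of lid_1, lid_2, lid_3, lid_4's own z axis and vertical above 0.3 rad).
It fails at once if a lid is carried or shoved more than 30 mm, alone or with its jar (distance of any of lid_1, lid_2, lid_3, lid_4 from where it was at the start of the episode above 0.03 m).
It fails at once if a lid is pressed with more than 60 N (it would crack) (contact force between any of the arm, the fingers and lid_1 above 60 N or contact force between any of the arm, the fingers and lid_2 above 60 N or contact force between any of the arm, the fingers and lid_3 above 60 N or contact force between any of the arm, the fingers and lid_4 above 60 N).
It fails at once if another thing is moved more than 30 mm (distance of any of cone_pack, kiln_post, wood_stamp, cup, glaze_brush, oxide_jar from where it was at the start of the episode above 0.03 m).
It also fails if it takes over 58 s, if anything falls off the work surface, if the arm or the gripper's body presses on something with over 40 N, if the wrist force passes 120 N, or if a joint passes its speed limit or range.

ROBOT

A 7-joint arm with a two-finger parallel gripper is mounted at the origin on the work surface. World frame = base frame: x ahead of the robot, y to its left, z up, the work surface at z = 0. Lengths are in m, angles in degrees, forces in N, time in s.
With the tool pointing down it reaches from about 0.35 to 0.9 m from the base axis. Payload 7.2 kg.
Tool frame: the origin (TCP) lies on the centre line of the jaws, within the pads' length; the fingertips stand 22 mm ahead of it and the grasp point (between the pads) lies 3 mm ahead of it; x points along the fingers, y is the direction in which the jaws open and shut, and the axes are right-handed (so a half turn about x gives the same grasp; the last joint's range is limited). The gripper opens to 88 mm and grips with 3 to 60 N. Pads are 20 mm wide; open, the fingers measure 115 mm over their backs; the gripper's body (75 mm by 178 mm) begins 61 mm behind the grasp point.
Start: joints at [-70.313, 23.554, -0.728, 91.456, 0.321, 64.991, -4.71], TCP at [0.25, 0.573, 0.245] pointing down, gripper open.
Joint ranges: [-169.25, 169.25], [-16.82, 113.86], [-84.01, 82.57], [7.8, 145.47], [-59.2, 239.2], [7.22, 106.19], [-163.78, 163.78]. Speed limits (degrees/s): [136.94, 136.94, 172.46, 172.46, 180, 180, 180].

INTERFACE

Orientations are given as a 3x3 rotation matrix whose columns are the frame's x, y, z axes.
In Python, from rig import manip gives the robot as it stands. The module is installed in compiled form; this text tells all that it offers.
- The arm moves only by the tool drive_tool, never from a script. Its argument "deltas" is a list of rows, each a list of 3 entries, a list of its own where there are three numbers: the shift along the world's x, y, z in mm, then the turn, a rotation vector about the world's x, y, z in rad, then the opening, from -1 (shut) to 1 (fully open). A call has 1 to 10 rows; each row shifts and turns the pose as measured when the row begins; what a row does not reach is not made up. A row lasts 1/12 s, in which the tool goes at most 41.7 mm and 7.16 degrees, less where a joint would pass 70% of its speed; a pose out of reach is approached as far as the arm can. A call with a gripper value outside its range is refused whole. The fingers move at their own pace and stop on an object; "squeeze" is the grip in N (left out, the last holds). Time passes only in rows, so rows that do not move let the fingers close. It gives the time, the measured TCP pose, the force and the opening at its end, in the units of the state.
- manip.state(): the state, without advancing time (a new reading comes with each control period).
- manip.read_camera(name): name is "side" or "top"; returns a dict with "pixels" (480x640x3 uint8, blue, green, red), "K" (3x3 intrinsics, pixels), "T" (4x4, takes a point from camera to world coordinates). Camera axes: x right, y up, looking along -z (the intrinsics and any distortion apply to the point x, -y, -z); pixel columns grow to the right and rows downward; lengths in m; the calibration is good to about 2 mm. A picture is of the moment at which its call begins. There is no depth.
- manip.job_done(): hands the job in, once; it reports no verdict.
The state is a dict: "time": time; "qpos": joint angles; "joint_velocities": joint speeds; "joint_torque": joint torques, N m; "position": TCP position; "tcp_rot": TCP orientation; "contact_force": force on the tool from outside, world axes, zero at the start; "moment": the same for the moment, N m; "opening": opening from 0.0 (shut) to 1.0 (fully open).
Only numpy, scipy, OpenCV 4.12 (cv2) and the standard library are available. Lean on these libraries where they do the work, as an engineer would, in place of code of your own. Each camera call takes 0.05 s, during which the arm holds its last target. There are 200 camera calls.

## Working session

There is one attempt and no reset: what is moved stays moved. The work goes in short steps, Python scripts to look and compute and a tool call to move; the robot and the scene stay as the last step left them, time stands still between calls to the robot, and variables do not carry over. Pictures are saved under pics/ and viewed, about 8 in all and at most 12, crops included, and the job is handed in when it is done.

Besides the shell and the picture viewer there is one more tool, called after "Call:" as name(argument=value, ...), one argument or row to a line, values as JSON. drive_tool: Moves the arm, as the interface text tells. Its arguments: {"type":"object","properties":{"deltas":{"type":"array"},"squeeze":{"type":"number"}},"required":["deltas"]}

```bash
mkdir -p pics
python3 - <<'E'
from rig import manip
import cv2,numpy as np
np.set_printoptions(precision=4,suppress=True)
for n in("top","side"):
    c=manip.read_camera(n); cv2.imwrite(f"pics/{n}0.png",c["pixels"]); np.savez(f"{n}0.npz",**{k:c[k] for k in("K","T")}); print(n,c.keys(),c["K"],c["T"])
print(manip.state())
E
```

```text
top dict_keys(['pixels', 'K', 'T']) [[448.3081   0.     325.7765]
 [  0.     448.3081 238.8812]
 [  0.       0.       1.    ]] [[-0.0726  0.9739 -0.2152  0.2519]
 [-0.9974 -0.0702  0.0187  0.0343]
 [ 0.0031  0.216   0.9764  1.1349]
 [ 0.      0.      0.      1.    ]]
side dict_keys(['pixels', 'K', 'T']) [[540.269    0.     317.7743]
 [  0.     540.269  240.1938]
 [  0.       0.       1.    ]] [[ 0.9581  0.186  -0.218   0.1148]
 [-0.2861  0.667  -0.688  -1.0788]
 [ 0.0174  0.7215  0.6922  1.2097]
 [ 0.      0.      0.      1.    ]]
{'time': 0.1, 'qpos': array([-70.3143,  23.5963,  -0.7271,  91.4983,   0.322 ,  64.9921,
        -4.7098]), 'joint_velocities': array([-0.0714, -0.0935,  0.0566, -0.1697, -0.0329, -0.0041, -0.0373]), 'joint_torque': array([  0.0024, -58.9092,   0.6436, -29.1705,  -0.0539,   0.0145,
         0.    ]), 'position': array([0.25  , 0.5723, 0.2439]), 'tcp_rot': array([[-0.0005,  0.4002,  0.9164],
       [-0.0014,  0.9164, -0.4002],
       [-1.    , -0.0015,  0.0001]]), 'contact_force': array([ 0.001 , -0.0801, -0.4784]), 'moment': array([ 0.0076,  0.0219, -0.0005]), 'opening': 1.0064140767153384}
```

View pics/top0.png

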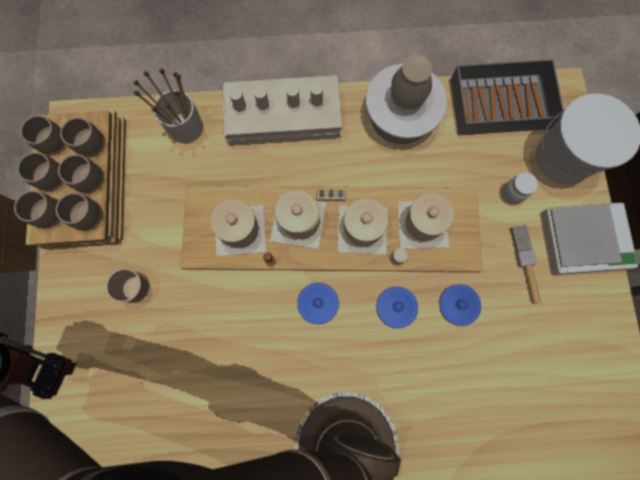

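View pics/side0.png

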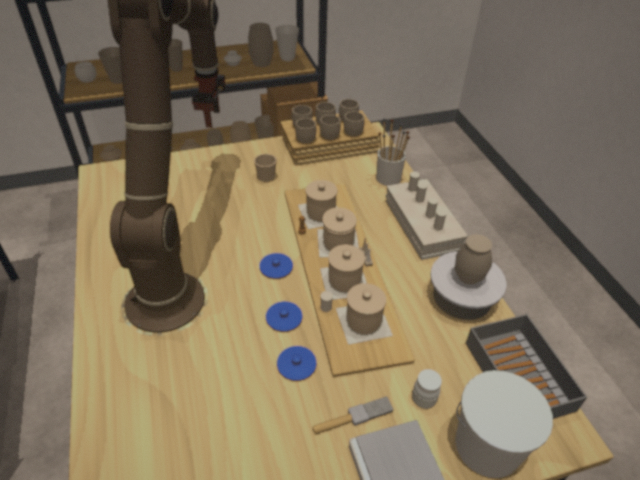

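Top view: four tan lids with knobs at about (231,218), (296,199), (367,217), (433,212). The three blue look-alikes at (318,303), (397,307), (461,305) lie on the table and are to be left alone. The stamp is at (268,258), the post at (400,257) and the cone pack at (331,195). I'll take one enlarged crop to confirm.

```bash
cat > h.py <<'E'
import numpy as np,cv2
def cam(n):
    d=np.load(f"{n}0.npz"); return d["K"],d["T"]
def back(n,u,v,z):
    K,T=cam(n); r=np.linalg.inv(K)@[u,v,1]; d=T[:3,:3]@(r*[1,-1,-1]); o=T[:3,3]; return o+d*(z-o[2])/d[2]
def proj(n,p):
    K,T=cam(n); q=T[:3,:3].T@(np.array(p)-T[:3,3]); q=K@(q*[1,-1,-1]); return q[:2]/q[2]
E
python3 - <<'E'
from h import *
a=cv2.imread("pics/top0.png")[180:280,200:460]; b=cv2.imread("pics/side0.png")[165:345,280:420]
a=cv2.resize(a,None,fx=3,fy=3,interpolation=cv2.INTER_CUBIC); b=cv2.resize(b,None,fx=3,fy=3,interpolation=cv2.INTER_CUBIC)
cv2.imwrite("pics/c_top.png",a);cv2.imwrite("pics/c_side.png",b)
for u,v in((231,218),(296,199),(367,217),(433,212)): print(back("top",u,v,.14))
E
```

```text
[0.5358091  0.22863047 0.14      ]
[0.570618   0.07720796 0.14      ]
[ 0.51578441 -0.08301524  0.14      ]
[ 0.51675548 -0.23592539  0.14      ]
```

View pics/c_top.png

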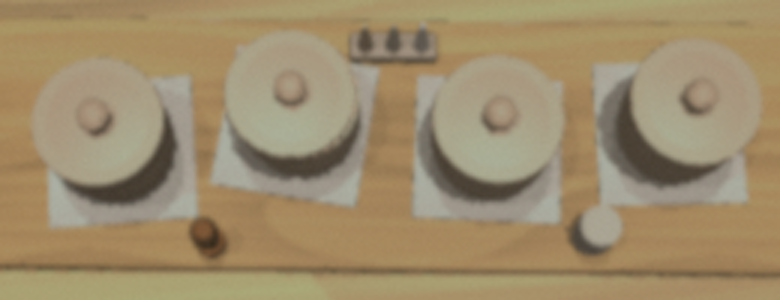

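View pics/c_side.png

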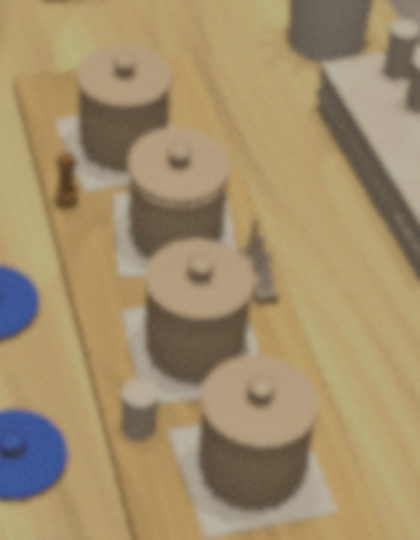

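The crops show lids 1, 3 and 4 seated. Lid 2 shows a dark gap under its near edge, at side-crop (190,200), so it probably leans with its high side towards the side camera (-y). Pressing has to confirm that. Next I'll compute the lid positions from both cameras.

Run:
```python
from h import *
np.set_printoptions(precision=4,suppress=True)
T=[(94,117),(290,88),(500,113),(701,96)];S=[(124,69),(179,157),(200,269),(260,391)]
DT=[(98,121),(291,95),(497,119),(696,102)];DS=[(125,75),(178,166),(200,278),(259,401)]
f=lambda p:(p[0]/3+200,p[1]/3+180); g=lambda p:(p[0]/3+280,p[1]/3+165)
for i in range(4):
    print(i+1,"knob",back("top",*f(T[i]),.137)[:2],back("side",*g(S[i]),.137)[:2],"disc",back("top",*f(DT[i]),.117)[:2],back("side",*g(DS[i]),.117)[:2])
print("stamp",back("top",200+205/3,180+230/3,.085),"post",back("top",200+600/3,180+226/3,.07))
b=cv2.imread("pics/side0.png")[200:300,310:410]
cv2.imwrite("pics/l2.png",cv2.resize(b,None,fx=6,fy=6,interpolation=cv2.INTER_CUBIC))
```

```text
1 knob [0.5342 0.2285] [0.5324 0.2146] disc [0.5364 0.2294] [0.5382 0.2285]
2 knob [0.5465 0.0773] [0.5444 0.0646] disc [0.5467 0.0777] [0.5471 0.0731]
3 knob [ 0.5151 -0.0825] [ 0.5137 -0.0904] disc [ 0.5157 -0.082 ] [ 0.5173 -0.0833]
4 knob [ 0.5174 -0.2383] [ 0.5158 -0.2451] disc [ 0.5182 -0.2392] [ 0.5185 -0.2401]
stamp [0.45   0.1535 0.085 ] post [ 0.4332 -0.1619  0.07  ]
```

View pics/l2.png

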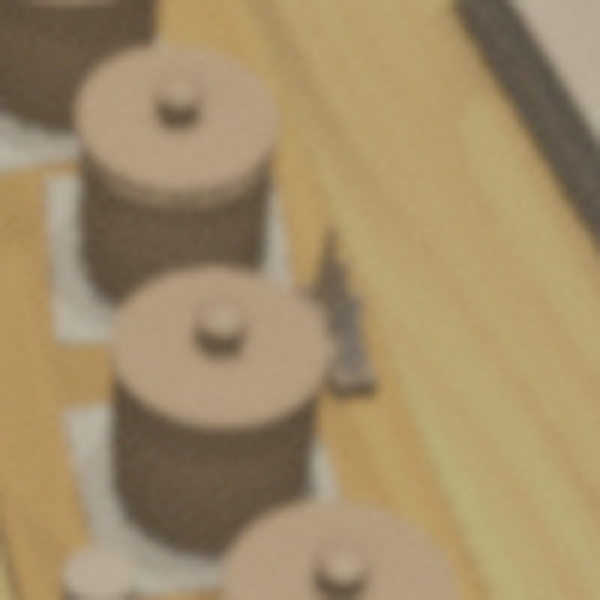

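Enlarged crop: lid 2 (centre at crop (178,120)) shows a lit gap along its near edge, at (110–260, 195). Lid 3 shows none. So lid 2 is the loose one, high towards about (-0.35,-0.94). I'll press in order anyway, starting with an approach to lid 1.

Call:
drive_tool(
  deltas=[
    [[20, -35, 0], [0, 0, 0.103], -1],
    [[25, -34, 0], [0, 0, 0.103], -1],
    [[25, -33, 0], [0, 0, 0.103], -1],
    [[25, -33, 0], [0, 0, 0.103], -1],
    [[25, -33, 0], [0, 0, 0], -1],
    [[25, -33, 0], [0, 0, 0], -1],
    [[25, -33, 0], [0, 0, 0], -1],
    [[25, -33, 0], [0, 0, 0], -1],
    [[25, -33, 0], [0, 0, 0], -1],
    [[20, -30, 0], [0, 0, 0], -1],
  ],
  squeeze=10,
)

```text
time: 0.93
position: [0.4818, 0.2393, 0.2395]
tcp_rot: [[-0.008, -0.04, 0.999], [-0.005, 0.999, 0.04], [-1.0, -0.004, -0.008]]
contact_force: [0.4, 0.1, -0.3]
opening: 0.281
```

Call:
drive_tool(
  deltas=[
    [[20, -10, -20], [0, 0, -0.03], -1],
    [[0, 0, -20], [0, 0, 0], -1],
    [[0, 0, -20], [0, 0, 0], -1],
    [[0, 0, -12], [0, 0, 0], -1],
    [[0, 0, -5], [0, 0, 0], -1],
    [[0, 0, 0], [0, 0, 0], -1],
  ],
)

```text
time: 1.43
position: [0.5088, 0.2151, 0.1594]
tcp_rot: [[-0.005, 0.01, 1.0], [-0.009, 1.0, -0.01], [-1.0, -0.009, -0.005]]
contact_force: [-1.0, 0.1, -0.2]
opening: 0.006
```

Call:
drive_tool(
  deltas=[
    [[-7, 13, -6], [0, 0, 0], -1],
    [[0, 0, -3], [0, 0, 0], -1],
    [[0, 0, -2], [0, 0, 0], -1],
    [[0, 0, 0], [0, 0, 0], -1],
  ],
)

```text
time: 1.77
position: [0.5021, 0.2287, 0.1495]
tcp_rot: [[-0.004, 0.009, 1.0], [-0.009, 1.0, -0.009], [-1.0, -0.009, -0.004]]
contact_force: [0.6, 0.6, -0.2]
opening: 0.001
```

Call:
drive_tool(
  deltas=[
    [[0, 0, -2], [0, 0, 0], -1],
    [[0, 0, -2], [0, 0, 0], -1],
  ],
)

```text
time: 1.93
position: [0.5031, 0.2285, 0.1467]
tcp_rot: [[-0.002, 0.009, 1.0], [-0.008, 1.0, -0.009], [-1.0, -0.008, -0.002]]
contact_force: [-0.5, 0.4, 0.2]
opening: 0.007
```

Call:
drive_tool(
  deltas=[
    [[0, 0, -2], [0, 0, 0], -1],
    [[0, 0, -2], [0, 0, 0], -1],
  ],
)

```text
time: 2.1
position: [0.5038, 0.2281, 0.1431]
tcp_rot: [[-0.001, 0.01, 1.0], [-0.007, 1.0, -0.01], [-1.0, -0.007, -0.001]]
contact_force: [-0.1, -0.6, -1.3]
opening: 0.006
```

Call:
drive_tool(
  deltas=[
    [[0, 0, -1.5], [0, 0, 0], -1],
    [[0, 0, -1], [0, 0, 0], -1],
  ],
)

```text
time: 2.27
position: [0.504, 0.228, 0.1424]
tcp_rot: [[-0.001, 0.01, 1.0], [-0.007, 1.0, -0.01], [-1.0, -0.007, -0.001]]
contact_force: [-5.0, -1.6, 14.5]
opening: 0.002
```

Lid 1 was pressed with 14.5 N and did not give, so it is home. Next is lid 2's high side.

Call:
drive_tool(
  deltas=[
    [[0, 0, 10], [0, 0, 0], -1],
    [[0, 0, 25], [0, 0, 0], -1],
    [[0, -30, 10], [0, 0, 0], -1],
    [[5, -35, 0], [0, 0, 0], -1],
    [[5, -35, 0], [0, 0, 0], -1],
    [[5, -35, 0], [0, 0, 0], -1],
    [[5, -30, 0], [0, 0, 0], -1],
    [[5, -10, 0], [0, 0, 0], -1],
    [[0, 0, -5], [0, 0, 0], -1],
    [[0, 0, 0], [0, 0, 0], -1],
  ],
)

```text
time: 3.1
position: [0.5297, 0.0464, 0.1894]
tcp_rot: [[0.006, 0.008, 1.0], [-0.005, 1.0, -0.008], [-1.0, -0.005, 0.006]]
contact_force: [-1.0, 1.6, -0.8]
opening: 0.006
```

Call:
drive_tool(
  deltas=[
    [[4, -6, -18], [0, 0, 0], -1],
    [[0, 0, -12], [0, 0, 0], -1],
    [[0, 0, -4], [0, 0, 0], -1],
    [[0, 0, 0], [0, 0, 0], -1],
  ],
)

```text
time: 3.43
position: [0.5336, 0.0452, 0.1548]
tcp_rot: [[0.007, 0.003, 1.0], [-0.002, 1.0, -0.003], [-1.0, -0.002, 0.007]]
contact_force: [-0.5, -0.3, 0.3]
opening: 0.005
```

Call:
drive_tool(
  deltas=[
    [[0, -6, -3], [0, 0, 0], -1],
    [[0, 0, -3], [0, 0, 0], -1],
    [[0, 0, 0], [0, 0, 0], -1],
  ],
)

```text
time: 3.68
position: [0.5334, 0.0417, 0.149]
tcp_rot: [[0.007, -0.001, 1.0], [-0.001, 1.0, 0.001], [-1.0, -0.001, 0.007]]
contact_force: [-0.2, 0.2, -0.7]
opening: 0.005
```

Call:
drive_tool(
  deltas=[
    [[0, 0, -1], [0, 0, 0], -1],
    [[0, 0, 0], [0, 0, 0], -1],
  ],
)

```text
time: 3.85
position: [0.5337, 0.0421, 0.1485]
tcp_rot: [[0.008, -0.002, 1.0], [-0.001, 1.0, 0.002], [-1.0, -0.001, 0.008]]
contact_force: [-0.3, 0.2, -0.5]
opening: 0.005
```

Call:
drive_tool(
  deltas=[
    [[0, 0, -1], [0, 0, 0], -1],
  ],
)

```text
time: 3.93
position: [0.534, 0.0422, 0.1479]
tcp_rot: [[0.008, -0.002, 1.0], [-0.001, 1.0, 0.002], [-1.0, -0.001, 0.008]]
contact_force: [-0.5, 0.9, -0.5]
opening: -0.001
```

Call:
drive_tool(
  deltas=[
    [[0, 0, -1], [0, 0, 0], -1],
  ],
)

```text
time: 4.02
position: [0.5341, 0.0423, 0.1471]
tcp_rot: [[0.009, -0.002, 1.0], [-0.001, 1.0, 0.002], [-1.0, -0.001, 0.009]]
contact_force: [-0.1, 0.2, -0.3]
opening: 0.005
```

Call:
drive_tool(
  deltas=[
    [[0, 0, -1], [0, 0, 0], -1],
  ],
)

```text
time: 4.1
position: [0.5342, 0.0423, 0.1462]
tcp_rot: [[0.009, -0.002, 1.0], [-0.001, 1.0, 0.002], [-1.0, -0.001, 0.009]]
contact_force: [1.2, -0.3, -0.2]
opening: 0.007
```

Call:
drive_tool(
  deltas=[
    [[0, 0, -1], [0, 0, 0], -1],
  ],
)

```text
time: 4.18
position: [0.5343, 0.0423, 0.1452]
tcp_rot: [[0.009, -0.002, 1.0], [-0.001, 1.0, 0.002], [-1.0, -0.001, 0.009]]
contact_force: [0.3, 0.4, -0.3]
opening: 0.007
```

Call:
drive_tool(
  deltas=[
    [[0, 0, -1], [0, 0, 0], -1],
  ],
)

```text
time: 4.27
position: [0.5343, 0.0423, 0.1441]
tcp_rot: [[0.01, -0.001, 1.0], [-0.001, 1.0, 0.002], [-1.0, -0.001, 0.01]]
contact_force: [-0.3, 0.4, -0.3]
opening: -0.001
```

Call:
drive_tool(
  deltas=[
    [[0, 0, -0.7], [0, 0, 0], -1],
  ],
)

```text
time: 4.35
position: [0.5343, 0.0423, 0.1433]
tcp_rot: [[0.009, -0.002, 1.0], [-0.001, 1.0, 0.002], [-1.0, -0.001, 0.009]]
contact_force: [-0.3, 0.7, -0.0]
opening: 0.01
```

Call:
drive_tool(
  deltas=[
    [[0, 0, -0.7], [0, 0, 0], -1],
  ],
)

```text
time: 4.43
position: [0.5342, 0.0423, 0.1425]
tcp_rot: [[0.009, -0.002, 1.0], [-0.001, 1.0, 0.002], [-1.0, -0.001, 0.009]]
contact_force: [-0.1, 0.4, -0.1]
opening: 0.007
```

Call:
drive_tool(
  deltas=[
    [[0, 0, -0.7], [0, 0, 0], -1],
  ],
)

```text
time: 4.52
position: [0.5342, 0.0422, 0.1417]
tcp_rot: [[0.009, -0.001, 1.0], [-0.001, 1.0, 0.001], [-1.0, -0.001, 0.009]]
contact_force: [-0.1, 0.8, 0.6]
opening: 0.005
```

Call:
drive_tool(
  deltas=[
    [[0, 0, -0.7], [0, 0, 0], -1],
  ],
)

```text
time: 4.6
position: [0.5342, 0.0422, 0.1409]
tcp_rot: [[0.009, -0.001, 1.0], [-0.001, 1.0, 0.001], [-1.0, -0.001, 0.009]]
contact_force: [0.1, 0.2, 0.3]
opening: 0.006
```

Call:
drive_tool(
  deltas=[
    [[0, 0, -0.7], [0, 0, 0], -1],
  ],
)

```text
time: 4.68
position: [0.5342, 0.0422, 0.1401]
tcp_rot: [[0.009, -0.001, 1.0], [-0.001, 1.0, 0.001], [-1.0, -0.001, 0.009]]
contact_force: [0.3, -0.9, 0.6]
opening: 0.004
```

Call:
drive_tool(
  deltas=[
    [[0, 0, -0.7], [0, 0, 0], -1],
  ],
)

```text
time: 4.77
position: [0.5342, 0.0422, 0.1393]
tcp_rot: [[0.009, -0.001, 1.0], [-0.001, 1.0, 0.001], [-1.0, -0.001, 0.009]]
contact_force: [0.4, -0.2, 0.4]
opening: 0.005
```

Call:
drive_tool(
  deltas=[
    [[0, 0, -0.7], [0, 0, 0], -1],
  ],
)

```text
time: 4.85
position: [0.5342, 0.0422, 0.1386]
tcp_rot: [[0.009, -0.001, 1.0], [-0.001, 1.0, 0.001], [-1.0, -0.001, 0.009]]
contact_force: [-0.7, 0.4, 3.6]
opening: 0.003
```

Call:
drive_tool(
  deltas=[
    [[0, 0, -0.7], [0, 0, 0], -1],
  ],
)

```text
time: 4.93
position: [0.5343, 0.0422, 0.1383]
tcp_rot: [[0.009, -0.001, 1.0], [-0.001, 1.0, 0.001], [-1.0, -0.001, 0.009]]
contact_force: [-3.5, -0.9, 12.2]
opening: 0.007
```

Run:
```python
from rig import manip
import cv2,numpy as np
s=manip.state();print(s["position"],s["contact_force"])
b=manip.read_camera("side")["pixels"][200:300,310:410]
cv2.imwrite("pics/l2b.png",cv2.resize(b,None,fx=6,fy=6,interpolation=cv2.INTER_CUBIC))
s=manip.state();print(s["position"],s["contact_force"])
```

```text
[0.53430864 0.04223286 0.13825653] [-3.52029895 -0.87904321 12.22633841]
[0.53432554 0.04220298 0.13838071] [-3.19269729 -0.56860751  7.07963831]
```

View pics/l2b.png

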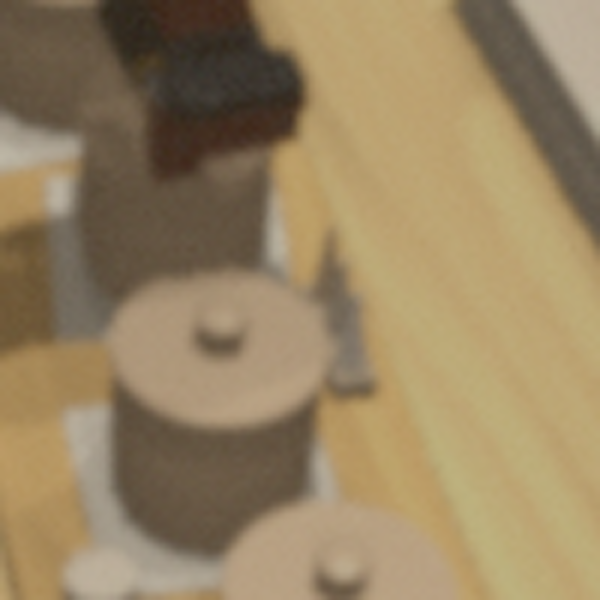

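The press is confirmed. Lid 2 gave about 3 mm at 1–2 N (TCP z .142→.139) and then stopped hard, so it rocks, high towards -y. The picture shows the fingers on its near side at crop (220,160). Now I go beside its high edge, with the jaw axis turned along the push direction (.35,.94).

Call:
drive_tool(
  deltas=[
    [[0, 0, 8], [0, 0, 0], -1],
    [[0, 0, 14], [0, 0, 0], -1],
    [[-6, -16, 5], [0, 0, -0.12], -1],
    [[-6, -16, 0], [0, 0, -0.12], -1],
    [[0, 0, 0], [0, 0, -0.12], -1],
    [[0, 0, 0], [0, 0, 0], -1],
  ],
)

```text
time: 5.48
position: [0.5224, 0.0096, 0.1689]
tcp_rot: [[0.011, 0.364, 0.931], [-0.002, 0.931, -0.364], [-1.0, 0.002, 0.011]]
contact_force: [-0.5, -0.3, -1.3]
opening: 0.008
```

Call:
drive_tool(
  deltas=[
    [[0, -3, -15], [0, 0, 0], -1],
    [[0, 0, -12], [0, 0, 0], -1],
    [[0, 0, -4], [0, 0, 0], -1],
    [[0, 0, 0], [0, 0, 0], -1],
  ],
)

```text
time: 5.82
position: [0.5237, 0.0073, 0.139]
tcp_rot: [[0.014, 0.35, 0.937], [-0.002, 0.937, -0.35], [-1.0, 0.003, 0.014]]
contact_force: [-0.6, 0.5, -0.0]
opening: 0.006
```

Call:
drive_tool(
  deltas=[
    [[0, 0, -4], [0, -0.01, 0], -1],
    [[-1, 0, 0], [0, 0, 0], -1],
    [[0, 0, 0], [0, 0, 0], -1],
  ],
)

```text
time: 6.07
position: [0.5231, 0.0078, 0.1354]
tcp_rot: [[0.026, 0.346, 0.938], [-0.001, 0.938, -0.346], [-1.0, 0.008, 0.024]]
contact_force: [0.5, 0.2, -0.2]
opening: 0.003
```

Call:
drive_tool(
  deltas=[
    [[0.5, 1.4, 0], [0, 0, 0], -1],
    [[0.5, 1.4, 0], [0, 0, 0], -1],
  ],
)

```text
time: 6.23
position: [0.5243, 0.0107, 0.1361]
tcp_rot: [[0.026, 0.345, 0.938], [-0.001, 0.939, -0.345], [-1.0, 0.008, 0.025]]
contact_force: [0.6, -0.4, 0.1]
opening: 0.006
```

Call:
drive_tool(
  deltas=[
    [[0.5, 1, -0.8], [0, 0.02, 0], -1],
    [[0.3, 0.5, 0], [0, 0, 0], -1],
  ],
)

```text
time: 6.4
position: [0.5255, 0.0128, 0.1361]
tcp_rot: [[0.007, 0.344, 0.939], [-0.001, 0.939, -0.344], [-1.0, 0.002, 0.007]]
contact_force: [0.2, -0.4, -0.1]
opening: 0.005
```

Call:
drive_tool(
  deltas=[
    [[0.3, 0.9, 0], [0, 0, 0], -1],
  ],
)

```text
time: 6.48
position: [0.5261, 0.0139, 0.1362]
tcp_rot: [[0.008, 0.344, 0.939], [-0.001, 0.939, -0.344], [-1.0, 0.002, 0.007]]
contact_force: [0.6, -0.3, -1.1]
opening: 0.007
```

Call:
drive_tool(
  deltas=[
    [[0.3, 0.9, 0], [0, 0, 0], -1],
  ],
)

```text
time: 6.57
position: [0.5265, 0.015, 0.1363]
tcp_rot: [[0.008, 0.344, 0.939], [-0.001, 0.939, -0.344], [-1.0, 0.002, 0.008]]
contact_force: [0.3, 0.7, 1.0]
opening: 0.004
```

Call:
drive_tool(
  deltas=[
    [[0.3, 0.9, 0], [0, 0, 0], -1],
  ],
)

```text
time: 6.65
position: [0.5269, 0.016, 0.1364]
tcp_rot: [[0.009, 0.344, 0.939], [-0.001, 0.939, -0.344], [-1.0, 0.002, 0.008]]
contact_force: [0.4, 0.4, -0.3]
opening: 0.006
```

Call:
drive_tool(
  deltas=[
    [[0.2, 0.9, -0.4], [0, 0, 0], -1],
  ],
)

```text
time: 6.73
position: [0.5271, 0.017, 0.1361]
tcp_rot: [[0.009, 0.344, 0.939], [-0.001, 0.939, -0.344], [-1.0, 0.003, 0.009]]
contact_force: [0.6, -0.4, -0.3]
opening: 0.006
```

Call:
drive_tool(
  deltas=[
    [[0.2, 0.9, -0.4], [0, 0, 0], -1],
  ],
)

```text
time: 6.82
position: [0.5274, 0.0181, 0.1358]
tcp_rot: [[0.009, 0.344, 0.939], [-0.001, 0.939, -0.344], [-1.0, 0.003, 0.009]]
contact_force: [0.4, -0.2, -0.3]
opening: 0.006
```

Call:
drive_tool(
  deltas=[
    [[0.2, 0.9, -0.2], [0, 0, 0], -1],
  ],
)

```text
time: 6.9
position: [0.5275, 0.019, 0.1355]
tcp_rot: [[0.009, 0.344, 0.939], [-0.001, 0.939, -0.344], [-1.0, 0.003, 0.009]]
contact_force: [-0.3, 1.1, 0.2]
opening: 0.006
```

Call:
drive_tool(
  deltas=[
    [[0.2, 0.9, 0], [0, 0, 0], -1],
  ],
)

```text
time: 6.98
position: [0.5276, 0.02, 0.1355]
tcp_rot: [[0.009, 0.344, 0.939], [-0.001, 0.939, -0.344], [-1.0, 0.003, 0.009]]
contact_force: [0.6, -0.0, 0.9]
opening: 0.007
```

Run:
```python
from rig import manip
import cv2,numpy as np
o=[]
for n,f,(r,c) in(("side",6,(195,315)),("top",6,(165,255))):
    a=np.mean([manip.read_camera(n)["pixels"].astype(float) for _ in range(4)],0).astype(np.uint8)
    cv2.imwrite(f"pics/{n}1.png",a); o.append(cv2.resize(a[r:r+75,c:c+65],None,fx=6,fy=6,interpolation=cv2.INTER_CUBIC))
cv2.imwrite("pics/push1.png",np.hstack(o))
s=manip.state();print(s["position"],s["contact_force"])
```

```text
[0.52767972 0.01984103 0.13553779] [-0.03928515  0.13882988 -0.67643078]
```

View pics/push1.png

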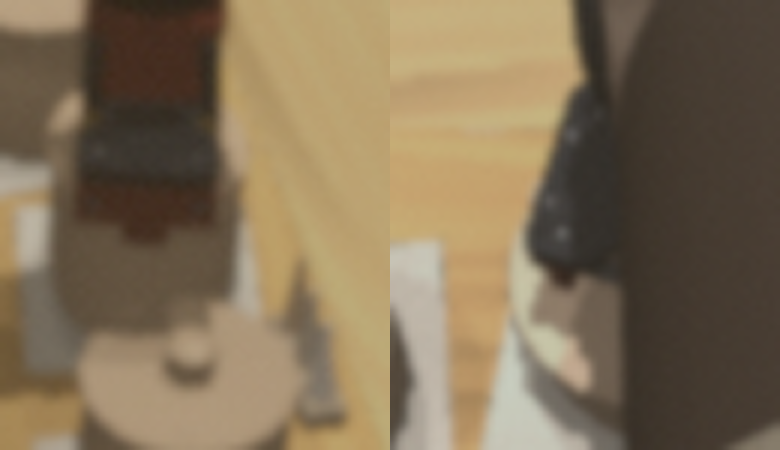

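Call:
drive_tool(
  deltas=[
    [[0.3, 0.9, 0], [0, 0, 0], -1],
  ],
)

```text
time: 7.47
position: [0.5279, 0.0206, 0.1355]
tcp_rot: [[0.009, 0.344, 0.939], [-0.001, 0.939, -0.344], [-1.0, 0.003, 0.009]]
contact_force: [-0.1, -0.0, -0.5]
opening: 0.006
```

Call:
drive_tool(
  deltas=[
    [[0.3, 0.9, 0], [0, 0, 0], -1],
  ],
)

```text
time: 7.55
position: [0.5283, 0.0215, 0.1355]
tcp_rot: [[0.009, 0.344, 0.939], [-0.001, 0.939, -0.344], [-1.0, 0.003, 0.009]]
contact_force: [-0.7, -0.1, 0.7]
opening: 0.004
```

Call:
drive_tool(
  deltas=[
    [[0.3, 0.9, 0], [0, 0, 0], -1],
  ],
)

```text
time: 7.63
position: [0.5284, 0.022, 0.1355]
tcp_rot: [[0.009, 0.345, 0.939], [-0.001, 0.939, -0.345], [-1.0, 0.002, 0.009]]
contact_force: [-1.3, -2.1, 0.1]
opening: 0.006
```

Call:
drive_tool(
  deltas=[
    [[0.3, 0.9, 0], [0, 0, 0], -1],
  ],
)

```text
time: 7.72
position: [0.5284, 0.0224, 0.1354]
tcp_rot: [[0.008, 0.345, 0.939], [-0.002, 0.939, -0.345], [-1.0, 0.001, 0.008]]
contact_force: [-1.2, -3.1, 1.3]
opening: 0.006
```

Call:
drive_tool(
  deltas=[
    [[0.3, 0.9, 0], [0, 0, 0], -1],
  ],
)

```text
time: 7.8
position: [0.5284, 0.0226, 0.1353]
tcp_rot: [[0.007, 0.346, 0.938], [-0.003, 0.938, -0.346], [-1.0, -0.0, 0.008]]
contact_force: [-0.3, -4.0, 2.0]
opening: 0.006
```

Call:
drive_tool(
  deltas=[
    [[0.3, 0.9, 0], [0, 0, 0], -1],
  ],
)

```text
time: 7.88
position: [0.5284, 0.0229, 0.1353]
tcp_rot: [[0.007, 0.346, 0.938], [-0.004, 0.938, -0.346], [-1.0, -0.001, 0.008]]
contact_force: [-1.5, -3.9, 2.7]
opening: 0.001
```

Call:
drive_tool(
  deltas=[
    [[0.3, 0.9, 0], [0, 0, 0], -1],
  ],
)

```text
time: 7.97
position: [0.5285, 0.0231, 0.1353]
tcp_rot: [[0.006, 0.347, 0.938], [-0.004, 0.938, -0.346], [-1.0, -0.002, 0.007]]
contact_force: [-2.3, -3.9, 3.2]
opening: 0.001
```

Contact came about 9 mm deeper than the disc edge should be, and fz is rising. The fingertips have probably slipped under the raised disc onto the plug. I'll back out, raise 4 mm and push the disc edge itself.

Call:
drive_tool(
  deltas=[
    [[-1, -3, 0], [0, 0, 0], -1],
    [[-2, -6, 0], [0, 0, 0], -1],
    [[-2, -6, 0], [0, 0, 0], -1],
    [[0, 0, 3], [0, 0, 0], -1],
    [[0, 0, 1.5], [0, 0, 0], -1],
    [[0, 0, 0], [0, 0, 0], -1],
  ],
)

```text
time: 8.47
position: [0.5241, 0.0089, 0.1404]
tcp_rot: [[0.009, 0.345, 0.938], [-0.001, 0.938, -0.345], [-1.0, 0.002, 0.009]]
contact_force: [-0.2, -0.2, 1.1]
opening: 0.007
```

Call:
drive_tool(
  deltas=[
    [[0.3, 0.9, 0], [0, 0, 0], -1],
    [[0.3, 0.9, 0], [0, 0, 0], -1],
  ],
)

```text
time: 8.63
position: [0.525, 0.011, 0.1408]
tcp_rot: [[0.01, 0.346, 0.938], [-0.001, 0.938, -0.346], [-1.0, 0.002, 0.01]]
contact_force: [0.9, -0.1, -0.3]
opening: 0.006
```

Call:
drive_tool(
  deltas=[
    [[0.2, 0.8, -1], [0, 0, 0], -1],
    [[0.2, 0.8, -0.8], [0, 0, 0], -1],
  ],
)

```text
time: 8.8
position: [0.5257, 0.0132, 0.1391]
tcp_rot: [[0.01, 0.345, 0.939], [-0.001, 0.939, -0.345], [-1.0, 0.003, 0.01]]
contact_force: [0.5, 0.7, -0.4]
opening: 0.006
```

Call:
drive_tool(
  deltas=[
    [[0.3, 0.8, -0.2], [0, 0, 0], -1],
  ],
)

```text
time: 8.88
position: [0.526, 0.0143, 0.1387]
tcp_rot: [[0.01, 0.345, 0.939], [-0.001, 0.939, -0.345], [-1.0, 0.003, 0.01]]
contact_force: [-0.0, -0.6, 0.3]
opening: 0.006
```

Call:
drive_tool(
  deltas=[
    [[0.3, 0.8, -0.2], [0, 0, 0], -1],
  ],
)

```text
time: 8.97
position: [0.5263, 0.0154, 0.1383]
tcp_rot: [[0.01, 0.345, 0.939], [-0.001, 0.939, -0.345], [-1.0, 0.003, 0.01]]
contact_force: [0.5, -0.8, 0.5]
opening: 0.004
```

Call:
drive_tool(
  deltas=[
    [[0.3, 0.8, -0.2], [0, 0, 0], -1],
  ],
)

```text
time: 9.05
position: [0.5266, 0.0164, 0.138]
tcp_rot: [[0.01, 0.344, 0.939], [-0.001, 0.939, -0.344], [-1.0, 0.003, 0.009]]
contact_force: [0.1, 0.1, 0.5]
opening: 0.008
```

Call:
drive_tool(
  deltas=[
    [[0.3, 0.8, 0.4], [0, 0, 0], -1],
  ],
)

```text
time: 9.13
position: [0.5268, 0.0173, 0.1382]
tcp_rot: [[0.009, 0.344, 0.939], [-0.001, 0.939, -0.344], [-1.0, 0.003, 0.009]]
contact_force: [0.5, 0.5, -0.3]
opening: 0.004
```

Call:
drive_tool(
  deltas=[
    [[0.3, 0.8, 0.2], [0, 0, 0], -1],
  ],
)

```text
time: 9.22
position: [0.5272, 0.0183, 0.1384]
tcp_rot: [[0.009, 0.344, 0.939], [-0.001, 0.939, -0.344], [-1.0, 0.003, 0.009]]
contact_force: [-0.2, -0.2, -0.0]
opening: 0.003
```

Call:
drive_tool(
  deltas=[
    [[0.3, 0.8, 0], [0, 0, 0], -1],
  ],
)

```text
time: 9.3
position: [0.5275, 0.0192, 0.1384]
tcp_rot: [[0.009, 0.344, 0.939], [-0.001, 0.939, -0.344], [-1.0, 0.002, 0.009]]
contact_force: [0.8, -0.5, -0.9]
opening: 0.007
```

Call:
drive_tool(
  deltas=[
    [[0.3, 0.8, 0], [0, 0, 0], -1],
  ],
)

```text
time: 9.38
position: [0.5279, 0.02, 0.1384]
tcp_rot: [[0.009, 0.344, 0.939], [-0.001, 0.939, -0.344], [-1.0, 0.003, 0.009]]
contact_force: [0.6, 0.7, 0.2]
opening: 0.003
```

Call:
drive_tool(
  deltas=[
    [[0.3, 0.8, 0], [0, 0, 0], -1],
  ],
)

```text
time: 9.47
position: [0.5282, 0.0209, 0.1385]
tcp_rot: [[0.009, 0.344, 0.939], [-0.001, 0.939, -0.344], [-1.0, 0.003, 0.009]]
contact_force: [-1.0, -0.1, 0.6]
opening: 0.001
```

Call:
drive_tool(
  deltas=[
    [[0.3, 0.8, 0], [0, 0, 0], -1],
  ],
)

```text
time: 9.55
position: [0.5286, 0.0218, 0.1385]
tcp_rot: [[0.009, 0.344, 0.939], [-0.001, 0.939, -0.344], [-1.0, 0.003, 0.009]]
contact_force: [0.0, 0.2, 0.7]
opening: 0.004
```

Call:
drive_tool(
  deltas=[
    [[0.3, 0.8, 0], [0, 0, 0], -1],
  ],
)

```text
time: 9.63
position: [0.5289, 0.0227, 0.1385]
tcp_rot: [[0.01, 0.344, 0.939], [-0.001, 0.939, -0.344], [-1.0, 0.003, 0.009]]
contact_force: [0.3, 0.7, -0.5]
opening: 0.006
```

Call:
drive_tool(
  deltas=[
    [[0.3, 0.8, 0], [0, 0, 0], -1],
  ],
)

```text
time: 9.72
position: [0.5292, 0.0236, 0.1385]
tcp_rot: [[0.01, 0.344, 0.939], [-0.001, 0.939, -0.344], [-1.0, 0.003, 0.009]]
contact_force: [-0.4, 0.3, 0.0]
opening: 0.004
```

Call:
drive_tool(
  deltas=[
    [[0.3, 0.8, 0], [0, 0, 0], -1],
  ],
)

```text
time: 9.8
position: [0.5296, 0.0244, 0.1385]
tcp_rot: [[0.009, 0.344, 0.939], [-0.001, 0.939, -0.344], [-1.0, 0.003, 0.009]]
contact_force: [-0.3, -0.3, 0.4]
opening: 0.007
```

Call:
drive_tool(
  deltas=[
    [[0.3, 0.8, 0], [0, 0, 0], -1],
  ],
)

```text
time: 9.88
position: [0.5299, 0.0253, 0.1385]
tcp_rot: [[0.01, 0.344, 0.939], [-0.001, 0.939, -0.344], [-1.0, 0.003, 0.009]]
contact_force: [0.7, 0.3, 0.4]
opening: 0.003
```

No contact where the edge was, so the lid may already have dropped. I'll lift clear and look.

Call:
drive_tool(
  deltas=[
    [[0, -1, 12], [0, 0, 0], -1],
    [[-5, -20, 25], [0, 0, 0], -1],
    [[-10, -40, 5], [0, 0, 0.12], -1],
    [[-15, -38, 0], [0, 0, 0.12], -1],
    [[-20, -35, 0], [0, 0, 0.12], -1],
    [[-15, -35, 0], [0, 0, 0], -1],
    [[0, 0, 0], [0, 0, 0], -1],
  ],
)

```text
time: 10.47
position: [0.4646, -0.142, 0.1822]
tcp_rot: [[0.01, -0.017, 1.0], [0.0, 1.0, 0.017], [-1.0, 0.0, 0.01]]
contact_force: [-0.3, -0.1, -0.3]
opening: 0.006
```

Run:
```python
from rig import manip
import cv2,numpy as np
o=[]
for n,(r,c) in(("side",(195,310)),("top",(180,262))):
    a=np.mean([manip.read_camera(n)["pixels"].astype(float) for _ in range(4)],0).astype(np.uint8)
    cv2.imwrite(f"pics/{n}2.png",a)
    b=cv2.imread(f"pics/{n}0.png")
    o.append(np.vstack([cv2.resize(i[r:r+60,c:c+70],None,fx=5,fy=5,interpolation=cv2.INTER_CUBIC) for i in(b,a)]))
cv2.imwrite("pics/after.png",np.hstack(o))
s=manip.state();print(s["position"],s["contact_force"])
```

```text
[ 0.46820557 -0.13363034  0.18150457] [ 0.21870573  0.30334126 -0.29690931]
```

View pics/after.png

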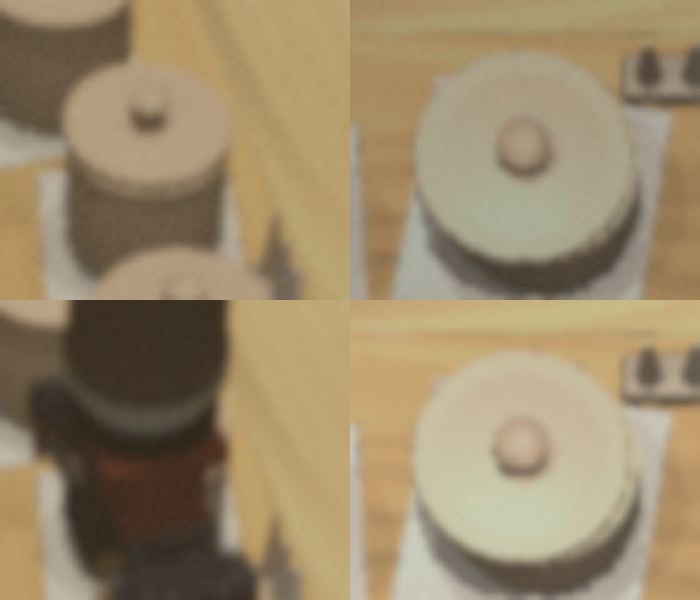

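The top view shows a thin gap still at lid 2's lower right edge, at crop (600,520), and the side view is blocked by the arm. I'll carry on with the presses on lids 3 and 4, then come back for lid 2 with a clear view.

Call:
drive_tool(
  deltas=[
    [[8, 30, 0], [0, 0, 0], -1],
    [[6, 18, -10], [0, 0, 0], -1],
    [[0, 0, -15], [0, 0, 0], -1],
    [[0, 0, -5], [0, 0, 0], -1],
    [[0, 0, 0], [0, 0, 0], -1],
  ],
)

```text
time: 11.28
position: [0.4847, -0.0799, 0.1507]
tcp_rot: [[0.012, -0.032, 0.999], [0.003, 0.999, 0.032], [-1.0, 0.003, 0.012]]
contact_force: [-0.7, 0.6, 1.1]
opening: 0.01
```

Call:
drive_tool(
  deltas=[
    [[-4, -3, -2], [0, 0, 0], -1],
    [[0, 0, -2], [0, 0, 0], -1],
    [[0, 0, -1.5], [0, 0, 0], -1],
  ],
)

```text
time: 11.53
position: [0.4804, -0.0834, 0.1455]
tcp_rot: [[0.012, -0.033, 0.999], [0.003, 0.999, 0.033], [-1.0, 0.003, 0.012]]
contact_force: [0.2, 0.0, 0.3]
opening: 0.006
```

Call:
drive_tool(
  deltas=[
    [[0, 0, -1], [0, 0, 0], -1],
    [[0, 0, -1], [0, 0, 0], -1],
  ],
)

```text
time: 11.7
position: [0.4804, -0.0844, 0.144]
tcp_rot: [[0.013, -0.031, 0.999], [0.003, 1.0, 0.031], [-1.0, 0.002, 0.013]]
contact_force: [-0.1, 0.5, 0.6]
opening: 0.006
```

Call:
drive_tool(
  deltas=[
    [[0, 0, -1], [0, 0, 0], -1],
  ],
)

```text
time: 11.78
position: [0.4805, -0.0848, 0.1431]
tcp_rot: [[0.013, -0.03, 0.999], [0.003, 1.0, 0.03], [-1.0, 0.002, 0.013]]
contact_force: [0.1, 1.0, -0.2]
opening: 0.006
```

Call:
drive_tool(
  deltas=[
    [[0, 0, -0.8], [0, 0, 0], -1],
  ],
)

```text
time: 11.87
position: [0.4806, -0.085, 0.1425]
tcp_rot: [[0.013, -0.03, 0.999], [0.003, 1.0, 0.03], [-1.0, 0.002, 0.014]]
contact_force: [-1.1, 0.8, 3.9]
opening: 0.005
```

Contact at z .1425. One more small step to firm it.

Call:
drive_tool(
  deltas=[
    [[0, 0, -0.6], [0, 0, 0], -1],
  ],
)

```text
time: 11.95
position: [0.4807, -0.085, 0.1424]
tcp_rot: [[0.014, -0.03, 0.999], [0.003, 1.0, 0.03], [-1.0, 0.003, 0.014]]
contact_force: [-3.5, 1.1, 11.8]
opening: 0.007
```

Call:
drive_tool(
  deltas=[
    [[0, 0, 10], [0, 0, 0], -1],
    [[0, -5, 25], [0, 0, 0], -1],
    [[0, -35, 10], [0, 0, 0], -1],
    [[0, -35, 0], [0, 0, 0], -1],
    [[0, -35, 0], [0, 0, 0], -1],
    [[0, -30, 0], [0, 0, 0], -1],
    [[0, -8, -10], [0, 0, 0], -1],
    [[0, 0, -12], [0, 0, 0], -1],
    [[0, 0, -6], [0, 0, 0], -1],
    [[0, 0, 0], [0, 0, 0], -1],
  ],
)

```text
time: 12.78
position: [0.4816, -0.2409, 0.1683]
tcp_rot: [[0.021, -0.033, 0.999], [-0.001, 0.999, 0.033], [-1.0, -0.002, 0.021]]
contact_force: [-0.5, -0.9, 0.5]
opening: 0.0
```

Lid 3 is firm (11.8 N, no give). Lid 4 next.

Call:
drive_tool(
  deltas=[
    [[0, 0, -10], [0, 0, 0], -1],
    [[0, 0, -8], [0, 0, 0], -1],
    [[0, 0, -3], [0, 0, 0], -1],
    [[0, 0, -2], [0, 0, 0], -1],
  ],
)

```text
time: 13.12
position: [0.4826, -0.239, 0.1448]
tcp_rot: [[0.023, -0.036, 0.999], [-0.0, 0.999, 0.036], [-1.0, -0.001, 0.023]]
contact_force: [-0.1, 0.1, -0.5]
opening: 0.01
```

Call:
drive_tool(
  deltas=[
    [[0, 0, -1], [0, 0, 0], -1],
  ],
)

```text
time: 13.2
position: [0.4825, -0.2384, 0.1433]
tcp_rot: [[0.022, -0.037, 0.999], [-0.0, 0.999, 0.037], [-1.0, -0.001, 0.022]]
contact_force: [-0.2, 0.7, 0.3]
opening: 0.005
```

Call:
drive_tool(
  deltas=[
    [[0, 0, -1], [0, 0, 0], -1],
  ],
)

```text
time: 13.28
position: [0.4827, -0.2382, 0.1424]
tcp_rot: [[0.022, -0.037, 0.999], [-0.0, 0.999, 0.037], [-1.0, -0.001, 0.022]]
contact_force: [-5.1, 0.5, 16.2]
opening: 0.002
```

Call:
drive_tool(
  deltas=[
    [[0, 0, -1], [0, 0, 0], -1],
  ],
)

```text
time: 13.37
position: [0.4827, -0.2382, 0.1423]
tcp_rot: [[0.022, -0.037, 0.999], [0.0, 0.999, 0.037], [-1.0, -0.001, 0.022]]
contact_force: [-6.9, 1.6, 19.5]
opening: 0.005
```

Lid 4 is firm too (19.5 N, no give). All four are pressed in order. I'll clear the arm to the left-rear and look at lid 2.

Call:
drive_tool(
  deltas=[
    [[0, 0, 10], [0, 0, 0], -1],
    [[-5, 0, 30], [0, 0, 0], -1],
    [[-20, 20, 25], [0, 0, 0], -1],
    [[-25, 33, 0], [0, 0, 0], -1],
    [[-20, 36, 0], [0, 0, 0], -1],
    [[-15, 38, 0], [0, 0, 0], -1],
    [[-10, 40, 0], [0, 0, 0], -1],
    [[0, 40, 0], [0, 0, 0], -1],
    [[0, 40, 0], [0, 0, 0], -1],
    [[0, 40, 0], [0, 0, 0], -1],
  ],
)

```text
time: 14.2
position: [0.3837, 0.0499, 0.2168]
tcp_rot: [[0.036, -0.022, 0.999], [-0.005, 1.0, 0.023], [-0.999, -0.006, 0.036]]
contact_force: [1.8, -0.6, 0.1]
opening: 0.005
```

Call:
drive_tool(
  deltas=[
    [[0, 40, 0], [0, 0, 0], -1],
    [[0, 40, 0], [0, 0, 0], -1],
    [[0, 40, 0], [0, 0, 0], -1],
    [[0, 0, 0], [0, 0, 0], -1],
    [[0, 0, 0], [0, 0, 0], -1],
  ],
)

```text
time: 14.62
position: [0.3822, 0.1843, 0.2218]
tcp_rot: [[0.046, -0.033, 0.998], [0.002, 0.999, 0.033], [-0.999, 0.0, 0.046]]
contact_force: [0.9, -0.3, 0.2]
opening: 0.001
```

Run:
```python
from rig import manip
import cv2,numpy as np
o=[]
for n,(r,c) in(("side",(195,310)),("top",(180,262))):
    a=np.mean([manip.read_camera(n)["pixels"].astype(float) for _ in range(5)],0).astype(np.uint8)
    cv2.imwrite(f"pics/{n}3.png",a)
    b=cv2.imread(f"pics/{n}0.png")
    o.append(np.vstack([cv2.resize(i[r:r+60,c:c+70],None,fx=5,fy=5,interpolation=cv2.INTER_CUBIC) for i in(b,a)]))
cv2.imwrite("pics/after3.png",np.hstack(o))
s=manip.state();print(s["position"],s["contact_force"])
```

```text
[0.38258399 0.18212646 0.22131639] [ 0.59099648 -0.34323913 -0.15969941]
```

View pics/after3.png

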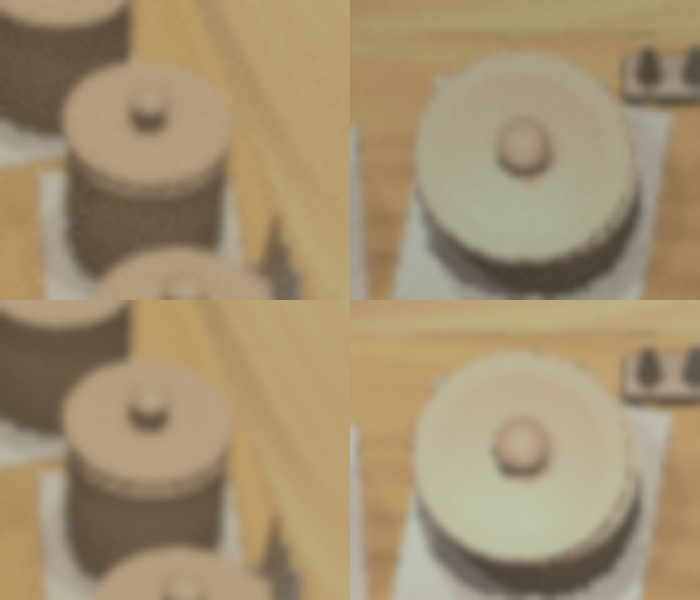

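The gap under the near edge is still there in both views, so lid 2 is not yet home. Before pushing again, I'll measure how far the lid and its jar each moved.

Run:
```python
import cv2,numpy as np
def sh(n,r0,r1,c0,c1,x="0",y="3"):
    A,B=[cv2.GaussianBlur(cv2.imread(f"pics/{n}{k}.png",0),(0,0),1).astype(np.float32)for k in(x,y)]
    a=A[r0:r1,c0:c1]; W=np.eye(2,3,dtype=np.float32); W[:,2]=0
    f=lambda I:cv2.Laplacian(I,cv2.CV_32F) if 0 else cv2.magnitude(cv2.Sobel(I,5,1,0),cv2.Sobel(I,5,0,1))
    try: cc,W=cv2.findTransformECC(f(A)[r0:r1,c0:c1],f(B)[r0-4:r1+4,c0-4:c1+4],np.array([[1,0,4],[0,1,4]],np.float32),cv2.MOTION_TRANSLATION,(3,200,1e-6),None,1)
    except cv2.error as e: return "fail"
    return np.round(W[:,2]-4,2),round(cc,3)
print("side lid2 all",sh("side",205,230,320,358),"knob",sh("side",209,225,332,348),"jar low",sh("side",236,256,322,338))
print("top lid2 all",sh("top",188,236,273,320),"knob",sh("top",200,218,287,306),"jar low",sh("top",234,246,278,318))
print("ref lid1 side",sh("side",180,202,304,342),"top",sh("top",196,250,208,262),"lid4 top",sh("top",192,240,405,458),"lid3 side",sh("side",245,275,326,366))
```

```text
side lid2 all (array([-0.03, -0.25], dtype=float32), 0.993) knob (array([-0.01, -0.25], dtype=float32), 0.991) jar low (array([-0.04,  0.02], dtype=float32), 0.998)
top lid2 all (array([-0.22,  0.12], dtype=float32), 0.99) knob (array([-0.56,  0.12], dtype=float32), 0.979) jar low (array([-0.1 ,  0.06], dtype=float32), 0.996)
ref lid1 side (array([0.01, 0.03], dtype=float32), 0.999) top (array([-3.19, -8.  ], dtype=float32), 0.198) lid4 top (array([0.  , 0.01], dtype=float32), 0.999) lid3 side (array([ 0.01, -0.01], dtype=float32), 0.999)
```

The jar did not move. The lid moved about 1 mm along the pushed direction, so the direction is right and the push was just too short. I'll go back to its high edge and push further at the same height.

Call:
drive_tool(
  deltas=[
    [[25, -30, 0], [0, 0.02, -0.08], -1],
    [[25, -30, 0], [0, 0.02, -0.08], -1],
    [[25, -30, 0], [0, 0, -0.08], -1],
    [[25, -30, 0], [0, 0, -0.08], -1],
    [[25, -30, 0], [0, 0, 0], -1],
    [[10, -15, -10], [0, 0, 0], -1],
    [[0, 0, -20], [0, 0, 0], -1],
    [[0, 0, -10], [0, 0, 0], -1],
    [[0, 0, 0], [0, 0, 0], -1],
  ],
)

```text
time: 15.87
position: [0.5233, 0.0051, 0.1814]
tcp_rot: [[0.009, 0.303, 0.953], [-0.004, 0.953, -0.303], [-1.0, -0.001, 0.01]]
contact_force: [0.1, -0.1, -0.8]
opening: 0.01
```

Call:
drive_tool(
  deltas=[
    [[0, 0, -20], [0, 0, 0], -1],
    [[0, 0, -16], [0, 0, 0], -1],
    [[0, 0, -7], [0, 0, 0], -1],
    [[0, 0, -3], [0, 0, 0], -1],
    [[0, 0, 0], [0, 0, 0], -1],
  ],
)

```text
time: 16.28
position: [0.5225, 0.008, 0.1359]
tcp_rot: [[0.009, 0.299, 0.954], [-0.002, 0.954, -0.299], [-1.0, 0.0, 0.009]]
contact_force: [-0.7, -1.0, 0.1]
opening: 0.004
```

Call:
drive_tool(
  deltas=[
    [[0.7, 2, 0], [0, 0, 0], -1],
    [[0.7, 2, 0], [0, 0, 0], -1],
    [[0.7, 2, 0], [0, 0, 0], -1],
    [[0.4, 1, 0], [0, 0, 0], -1],
  ],
)

```text
time: 16.62
position: [0.5264, 0.0169, 0.1389]
tcp_rot: [[0.013, 0.298, 0.954], [-0.002, 0.955, -0.298], [-1.0, 0.002, 0.012]]
contact_force: [-0.1, -0.3, -0.4]
opening: 0.004
```

Call:
drive_tool(
  deltas=[
    [[0, 0, -2], [0, 0, 0], -1],
    [[0, 0, -2], [0, 0, 0], -1],
    [[0, 0, -0.8], [0, 0, 0], -1],
    [[0, 0, 0], [0, 0, 0], -1],
  ],
)

```text
time: 16.95
position: [0.5273, 0.0176, 0.1349]
tcp_rot: [[0.015, 0.297, 0.955], [-0.001, 0.955, -0.297], [-1.0, 0.003, 0.014]]
contact_force: [-1.1, 0.1, -0.1]
opening: 0.005
```

Call:
drive_tool(
  deltas=[
    [[0.3, 1, 0], [0, 0, 0], -1],
    [[0.3, 1, 0], [0, 0, 0], -1],
  ],
)

```text
time: 17.12
position: [0.5277, 0.0193, 0.1347]
tcp_rot: [[0.014, 0.298, 0.955], [-0.001, 0.955, -0.298], [-1.0, 0.003, 0.014]]
contact_force: [0.0, 0.0, 0.3]
opening: 0.004
```

Call:
drive_tool(
  deltas=[
    [[0.3, 1, 0], [0, 0, 0], -1],
  ],
)

```text
time: 17.2
position: [0.528, 0.0202, 0.1346]
tcp_rot: [[0.014, 0.298, 0.954], [-0.001, 0.955, -0.298], [-1.0, 0.003, 0.014]]
contact_force: [0.0, 0.0, -0.6]
opening: 0.005
```

Call:
drive_tool(
  deltas=[
    [[0.3, 1, 0], [0, 0, 0], -1],
  ],
)

```text
time: 17.28
position: [0.5283, 0.0213, 0.1346]
tcp_rot: [[0.014, 0.298, 0.954], [-0.001, 0.955, -0.298], [-1.0, 0.003, 0.014]]
contact_force: [0.5, -0.0, -0.3]
opening: 0.005
```

Call:
drive_tool(
  deltas=[
    [[0.3, 1, 0], [0, 0, 0], -1],
  ],
)

```text
time: 17.37
position: [0.5286, 0.0223, 0.1346]
tcp_rot: [[0.014, 0.298, 0.954], [-0.002, 0.955, -0.298], [-1.0, 0.003, 0.014]]
contact_force: [-0.9, -2.0, -0.9]
opening: 0.005
```

Call:
drive_tool(
  deltas=[
    [[0.3, 1, 0.1], [0, 0, 0], -1],
  ],
)

```text
time: 17.45
position: [0.5285, 0.0227, 0.1345]
tcp_rot: [[0.013, 0.298, 0.954], [-0.002, 0.954, -0.298], [-1.0, 0.002, 0.013]]
contact_force: [-1.6, -3.4, 0.4]
opening: 0.001
```

Call:
drive_tool(
  deltas=[
    [[0.3, 1, 0.1], [0, 0, 0], -1],
  ],
)

```text
time: 17.53
position: [0.5285, 0.023, 0.1345]
tcp_rot: [[0.012, 0.299, 0.954], [-0.003, 0.954, -0.299], [-1.0, 0.0, 0.013]]
contact_force: [-1.3, -3.8, 1.0]
opening: 0.007
```

Call:
drive_tool(
  deltas=[
    [[0.3, 1.2, 0.1], [0, 0, 0], -1],
  ],
)

```text
time: 17.62
position: [0.5284, 0.0233, 0.1345]
tcp_rot: [[0.011, 0.3, 0.954], [-0.005, 0.954, -0.3], [-1.0, -0.001, 0.012]]
contact_force: [-1.3, -3.8, 1.5]
opening: 0.005
```

Call:
drive_tool(
  deltas=[
    [[0.3, 1.2, 0.1], [0, 0, 0], -1],
  ],
)

```text
time: 17.7
position: [0.5285, 0.0236, 0.1345]
tcp_rot: [[0.011, 0.3, 0.954], [-0.006, 0.954, -0.3], [-1.0, -0.002, 0.012]]
contact_force: [-1.6, -5.3, 0.7]
opening: 0.004
```

The resistance is 4–5 N with almost no travel, and the earlier press on this side may really have been a firm stop at .1385. I may have the side wrong: the bright line could be exposed rim on the low side. I'll back off and probe the opposite (+y) side to get the tilt directly.

Call:
drive_tool(
  deltas=[
    [[-1, -4, 0], [0, 0, 0], -1],
    [[-1, -6, 5], [0, 0, 0], -1],
    [[0, 0, 25], [0, 0, 0.1], -1],
    [[0, 0, 25], [0, 0, 0.1], -1],
    [[10, 30, 5], [0, 0, 0.1], -1],
    [[12, 35, 0], [0, 0, 0], -1],
    [[12, 30, 0], [0, 0, 0], -1],
    [[5, 8, 0], [0, 0, 0], -1],
    [[0, 0, -5], [0, 0, 0], -1],
    [[0, 0, 0], [0, 0, 0], -1],
  ],
)

```text
time: 18.53
position: [0.5678, 0.1207, 0.1968]
tcp_rot: [[0.019, -0.008, 1.0], [0.004, 1.0, 0.008], [-1.0, 0.004, 0.019]]
contact_force: [-0.7, -0.2, 0.5]
opening: 0.004
```

Call:
drive_tool(
  deltas=[
    [[-8, -8, -18], [0, 0.01, 0], -1],
    [[0, 0, -18], [0, 0, 0], -1],
    [[0, 0, -8], [0, 0, 0], -1],
    [[0, 0, 0], [0, 0, 0], -1],
  ],
)

```text
time: 18.87
position: [0.5584, 0.1071, 0.1516]
tcp_rot: [[0.009, -0.004, 1.0], [0.003, 1.0, 0.004], [-1.0, 0.003, 0.009]]
contact_force: [-0.9, -0.0, 0.7]
opening: 0.01
```

Call:
drive_tool(
  deltas=[
    [[0, 0, -1], [0, 0, 0], -1],
    [[0, 0, -1], [0, 0, 0], -1],
  ],
)

```text
time: 19.03
position: [0.5582, 0.1049, 0.1499]
tcp_rot: [[0.008, -0.002, 1.0], [0.002, 1.0, 0.002], [-1.0, 0.002, 0.008]]
contact_force: [0.1, -0.5, -0.1]
opening: 0.005
```

Call:
drive_tool(
  deltas=[
    [[0, 5, -1], [0, 0, 0], -1],
    [[0, 1, -1], [0, 0, 0], -1],
  ],
)

```text
time: 19.2
position: [0.5589, 0.1105, 0.1491]
tcp_rot: [[0.01, 0.0, 1.0], [0.002, 1.0, -0.0], [-1.0, 0.002, 0.01]]
contact_force: [0.3, 1.0, -0.9]
opening: 0.005
```

Call:
drive_tool(
  deltas=[
    [[0, 0, -1], [0, 0, 0], -1],
    [[0, 0, -0.8], [0, 0, 0], -1],
  ],
)

```text
time: 19.37
position: [0.5595, 0.1114, 0.148]
tcp_rot: [[0.012, -0.001, 1.0], [0.003, 1.0, 0.001], [-1.0, 0.003, 0.012]]
contact_force: [-0.5, -0.2, -0.2]
opening: 0.004
```

Call:
drive_tool(
  deltas=[
    [[0, 0, -0.8], [0, 0, 0], -1],
  ],
)

```text
time: 19.45
position: [0.5597, 0.1117, 0.1475]
tcp_rot: [[0.012, -0.001, 1.0], [0.003, 1.0, 0.001], [-1.0, 0.003, 0.012]]
contact_force: [1.3, -0.5, -0.0]
opening: 0.003
```

Call:
drive_tool(
  deltas=[
    [[0, 0, -0.8], [0, 0, 0], -1],
  ],
)

```text
time: 19.53
position: [0.5598, 0.1119, 0.1468]
tcp_rot: [[0.013, -0.001, 1.0], [0.003, 1.0, 0.001], [-1.0, 0.003, 0.013]]
contact_force: [-0.7, 0.6, -0.8]
opening: 0.003
```

Call:
drive_tool(
  deltas=[
    [[0, 0, -0.8], [0, 0, 0], -1],
  ],
)

```text
time: 19.62
position: [0.5598, 0.112, 0.146]
tcp_rot: [[0.013, -0.002, 1.0], [0.003, 1.0, 0.002], [-1.0, 0.003, 0.013]]
contact_force: [-1.2, 1.0, 0.3]
opening: 0.008
```

Call:
drive_tool(
  deltas=[
    [[0, 0, -0.8], [0, 0, 0], -1],
  ],
)

```text
time: 19.7
position: [0.5598, 0.1121, 0.1452]
tcp_rot: [[0.013, -0.002, 1.0], [0.003, 1.0, 0.002], [-1.0, 0.003, 0.013]]
contact_force: [-0.2, -0.3, 0.1]
opening: 0.008
```

Call:
drive_tool(
  deltas=[
    [[0, 0, -0.8], [0, 0, 0], -1],
  ],
)

```text
time: 19.78
position: [0.5598, 0.112, 0.1443]
tcp_rot: [[0.013, -0.002, 1.0], [0.003, 1.0, 0.002], [-1.0, 0.003, 0.013]]
contact_force: [-0.3, -0.0, -0.1]
opening: 0.009
```

Call:
drive_tool(
  deltas=[
    [[0, 0, -0.8], [0, 0, 0], -1],
  ],
)

```text
time: 19.87
position: [0.5599, 0.1122, 0.1435]
tcp_rot: [[0.013, -0.002, 1.0], [0.004, 1.0, 0.002], [-1.0, 0.004, 0.013]]
contact_force: [-0.4, 1.6, 2.4]
opening: 0.007
```

Call:
drive_tool(
  deltas=[
    [[0, 0, -0.8], [0, 0, 0], -1],
  ],
)

```text
time: 19.95
position: [0.5601, 0.1126, 0.1429]
tcp_rot: [[0.013, -0.002, 1.0], [0.004, 1.0, 0.002], [-1.0, 0.004, 0.013]]
contact_force: [-0.8, 1.5, 2.0]
opening: 0.006
```

Call:
drive_tool(
  deltas=[
    [[0, 0, -0.8], [0, 0, 0], -1],
  ],
)

```text
time: 20.03
position: [0.5601, 0.113, 0.1424]
tcp_rot: [[0.014, -0.002, 1.0], [0.005, 1.0, 0.002], [-1.0, 0.005, 0.014]]
contact_force: [-2.5, -0.3, 10.8]
opening: 0.007
```

The +y side is the high side: first touch at .1438, it gave 1.4 mm at about 2 N, then stopped at .1424. The -y side was .1385, which makes a lean of about 4°. The bright line in the pictures was exposed rim on the low side. So I push from the +y edge towards (-.35,-.94).

Call:
drive_tool(
  deltas=[
    [[0, 0, 8], [0, 0, 0], -1],
    [[0, 0, 20], [0, 0, -0.1], -1],
    [[5, 16, 5], [0, 0.01, -0.12], -1],
    [[5, 14, 0], [0, 0, -0.12], -1],
    [[0, 0, 0], [0, 0, 0], -1],
    [[0, 0, 0], [0, 0, 0], -1],
  ],
)

```text
time: 20.53
position: [0.57, 0.1413, 0.1781]
tcp_rot: [[0.003, 0.341, 0.94], [0.001, 0.94, -0.341], [-1.0, 0.002, 0.002]]
contact_force: [-0.4, -0.3, 0.3]
opening: 0.011
```

Call:
drive_tool(
  deltas=[
    [[0, 2, -18], [0, 0, 0], -1],
    [[0, 0, -14], [0, 0, 0], -1],
    [[0, 0, -6], [0, 0, 0], -1],
    [[0, 0, -2], [0, 0, 0], -1],
    [[0, 0, 0], [0, 0, 0], -1],
    [[0, 0, 0], [0, 0, 0], -1],
  ],
)

```text
time: 21.03
position: [0.5691, 0.139, 0.1374]
tcp_rot: [[0.002, 0.326, 0.945], [-0.001, 0.945, -0.326], [-1.0, 0.0, 0.002]]
contact_force: [0.9, 0.4, 0.3]
opening: 0.006
```

Call:
drive_tool(
  deltas=[
    [[-0.4, -1.2, -0.8], [0, 0, 0], -1],
    [[-0.4, -1.2, -0.4], [0, 0, 0], -1],
    [[-0.4, -1.2, -0.2], [0, 0, 0], -1],
    [[-0.4, -1.2, 0], [0, 0, 0], -1],
  ],
)

```text
time: 21.37
position: [0.5684, 0.1341, 0.1378]
tcp_rot: [[0.005, 0.324, 0.946], [0.001, 0.946, -0.324], [-1.0, 0.002, 0.005]]
contact_force: [-0.8, -0.0, -0.3]
opening: 0.004
```

Call:
drive_tool(
  deltas=[
    [[-0.3, -1, 0], [0, 0, 0], -1],
  ],
)

```text
time: 21.45
position: [0.5682, 0.133, 0.138]
tcp_rot: [[0.006, 0.324, 0.946], [0.001, 0.946, -0.324], [-1.0, 0.003, 0.005]]
contact_force: [-0.1, 1.2, -0.9]
opening: 0.005
```

Call:
drive_tool(
  deltas=[
    [[-0.3, -1, 0], [0, 0, 0], -1],
  ],
)

```text
time: 21.53
position: [0.568, 0.132, 0.1383]
tcp_rot: [[0.006, 0.324, 0.946], [0.001, 0.946, -0.324], [-1.0, 0.003, 0.005]]
contact_force: [0.1, 0.5, 0.5]
opening: 0.002
```

Call:
drive_tool(
  deltas=[
    [[-0.3, -1, 0], [0, 0, 0], -1],
  ],
)

```text
time: 21.62
position: [0.5677, 0.1308, 0.1384]
tcp_rot: [[0.006, 0.324, 0.946], [0.001, 0.946, -0.324], [-1.0, 0.003, 0.006]]
contact_force: [0.8, 1.7, -0.4]
opening: 0.007
```

Call:
drive_tool(
  deltas=[
    [[-0.3, -1, 0], [0, 0, 0], -1],
  ],
)

```text
time: 21.7
position: [0.5673, 0.1295, 0.1385]
tcp_rot: [[0.006, 0.324, 0.946], [0.001, 0.946, -0.324], [-1.0, 0.003, 0.006]]
contact_force: [-0.4, 0.2, -0.8]
opening: 0.004
```

Call:
drive_tool(
  deltas=[
    [[-0.4, -1, -0.4], [0, 0, 0], -1],
  ],
)

```text
time: 21.78
position: [0.5669, 0.1283, 0.1382]
tcp_rot: [[0.006, 0.324, 0.946], [0.001, 0.946, -0.324], [-1.0, 0.003, 0.006]]
contact_force: [0.2, 0.0, 0.7]
opening: -0.0
```

Call:
drive_tool(
  deltas=[
    [[-0.4, -1, -0.3], [0, 0, 0], -1],
  ],
)

```text
time: 21.87
position: [0.5665, 0.127, 0.1378]
tcp_rot: [[0.006, 0.324, 0.946], [0.0, 0.946, -0.324], [-1.0, 0.002, 0.006]]
contact_force: [-0.6, 0.3, -0.9]
opening: 0.003
```

Call:
drive_tool(
  deltas=[
    [[-0.4, -1, -0.2], [0, 0, 0], -1],
  ],
)

```text
time: 21.95
position: [0.566, 0.1258, 0.1376]
tcp_rot: [[0.006, 0.324, 0.946], [0.0, 0.946, -0.324], [-1.0, 0.002, 0.006]]
contact_force: [-0.4, -0.2, -0.5]
opening: 0.005
```

Call:
drive_tool(
  deltas=[
    [[-0.4, -1, 0], [0, 0, 0], -1],
  ],
)

```text
time: 22.03
position: [0.5655, 0.1246, 0.1375]
tcp_rot: [[0.006, 0.324, 0.946], [0.0, 0.946, -0.324], [-1.0, 0.002, 0.006]]
contact_force: [0.3, -0.1, 0.4]
opening: 0.011
```

Call:
drive_tool(
  deltas=[
    [[-0.4, -1, 0], [0, 0, 0], -1],
  ],
)

```text
time: 22.12
position: [0.5651, 0.1235, 0.1375]
tcp_rot: [[0.006, 0.324, 0.946], [0.0, 0.946, -0.324], [-1.0, 0.002, 0.006]]
contact_force: [0.7, 0.8, 0.1]
opening: 0.008
```

Call:
drive_tool(
  deltas=[
    [[-0.4, -1, 0], [0, 0, 0], -1],
  ],
)

```text
time: 22.2
position: [0.5647, 0.1225, 0.1375]
tcp_rot: [[0.006, 0.324, 0.946], [0.0, 0.946, -0.324], [-1.0, 0.002, 0.006]]
contact_force: [0.1, -0.7, -0.5]
opening: 0.007
```

Call:
drive_tool(
  deltas=[
    [[-0.4, -1, 0], [0, 0, 0], -1],
  ],
)

```text
time: 22.28
position: [0.5642, 0.1214, 0.1376]
tcp_rot: [[0.006, 0.324, 0.946], [0.0, 0.946, -0.324], [-1.0, 0.002, 0.006]]
contact_force: [0.2, -0.3, 0.0]
opening: 0.007
```

```bash
cat > sh.py <<'E'
import cv2,numpy as np,sys
from rig import manip
def shot(tag,k=4):
    for n in("side","top"): cv2.imwrite(f"pics/{n}{tag}.png",np.mean([manip.read_camera(n)["pixels"].astype(float) for _ in range(k)],0).astype(np.uint8))
def sh(n,r0,r1,c0,c1,x,y):
    A,B=[cv2.GaussianBlur(cv2.imread(f"pics/{n}{k}.png",0),(0,0),1).astype(np.float32)for k in(x,y)]
    f=lambda I:cv2.magnitude(cv2.Sobel(I,5,1,0),cv2.Sobel(I,5,0,1))
    try: cc,W=cv2.findTransformECC(f(A)[r0:r1,c0:c1],f(B)[r0-4:r1+4,c0-4:c1+4],np.array([[1,0,4],[0,1,4]],np.float32),cv2.MOTION_TRANSLATION,(3,200,1e-6),None,1)
    except cv2.error: return "fail"
    return np.round(W[:,2]-4,2),round(cc,3)
def rep(x,y):
    print("side lid2",sh("side",205,230,320,358,x,y),"knob",sh("side",209,225,332,348,x,y),"jar",sh("side",236,256,322,338,x,y))
    print("top lid2",sh("top",188,236,273,320,x,y),"knob",sh("top",200,218,287,306,x,y),"jar",sh("top",234,246,278,318,x,y))
E
python3 -c "
from sh import *
shot('4',2); rep('3','4')"
```

```text
side lid2 fail knob fail jar (array([-0.07,  0.16], dtype=float32), 0.923)
top lid2 fail knob (array([  2.79, -10.06], dtype=float32), 0.364) jar fail
```

Call:
drive_tool(
  deltas=[
    [[0, 0, -1], [0, 0, 0], -1],
  ],
)

```text
time: 22.57
position: [0.5645, 0.1216, 0.1373]
tcp_rot: [[0.007, 0.324, 0.946], [0.001, 0.946, -0.324], [-1.0, 0.003, 0.006]]
contact_force: [-3.7, -0.9, 15.1]
opening: 0.004
```

Call:
drive_tool(
  deltas=[
    [[0, 0, -1], [0, 0, 0], -1],
  ],
)

```text
time: 22.65
position: [0.5646, 0.1217, 0.1373]
tcp_rot: [[0.007, 0.324, 0.946], [0.001, 0.946, -0.324], [-1.0, 0.003, 0.006]]
contact_force: [-4.1, -1.4, 12.4]
opening: 0.004
```

Call:
drive_tool(
  deltas=[
    [[0, 0, -0.8], [0, 0, 0], -1],
  ],
)

```text
time: 22.73
position: [0.5646, 0.1217, 0.1373]
tcp_rot: [[0.007, 0.324, 0.946], [0.001, 0.946, -0.324], [-1.0, 0.003, 0.006]]
contact_force: [-3.2, -1.6, 8.5]
opening: 0.004
```

Call:
drive_tool(
  deltas=[
    [[0, 0, 10], [0, 0, 0], -1],
    [[0, 5, 30], [0, 0, 0], -1],
    [[-20, 25, 20], [0, 0, 0.1], -1],
    [[-35, 20, 0], [0, 0, 0.1], -1],
    [[-38, 10, 0], [0, 0, 0.1], -1],
    [[-38, 10, 0], [0, 0, 0], -1],
    [[-38, 0, 0], [0, 0, 0], -1],
    [[0, 0, 0], [0, 0, 0], -1],
    [[0, 0, 0], [0, 0, 0], -1],
  ],
)

```text
time: 23.48
position: [0.3901, 0.1931, 0.2038]
tcp_rot: [[0.014, 0.016, 1.0], [0.003, 1.0, -0.016], [-1.0, 0.003, 0.014]]
contact_force: [0.8, -0.0, -1.2]
opening: 0.008
```

```bash
python3 -c "
from sh import *
shot('5',4); rep('3','5'); rep('0','5')
o=[]
for n,(r,c) in(('side',(195,310)),('top',(180,262))):
    o.append(np.vstack([cv2.resize(cv2.imread(f'pics/{n}{k}.png')[r:r+60,c:c+70],None,fx=5,fy=5,interpolation=cv2.INTER_CUBIC) for k in '35']))
cv2.imwrite('pics/after5.png',np.hstack(o)); print(manip.state()['position'])
"
```

```text
side lid2 (array([0.36, 1.59], dtype=float32), 0.927) knob (array([0.34, 1.65], dtype=float32), 0.953) jar (array([ 0.09, -0.04], dtype=float32), 0.997)
top lid2 (array([0.92, 0.23], dtype=float32), 0.909) knob (array([1.81, 0.68], dtype=float32), 0.972) jar (array([0.45, 0.  ], dtype=float32), 0.949)
side lid2 (array([0.31, 1.38], dtype=float32), 0.946) knob (array([0.33, 1.46], dtype=float32), 0.965) jar (array([ 0.02, -0.01], dtype=float32), 0.998)
top lid2 (array([0.75, 0.33], dtype=float32), 0.934) knob (array([1.27, 0.77], dtype=float32), 0.985) jar (array([0.39, 0.05], dtype=float32), 0.948)
[0.39154062 0.19228592 0.20252677]
```

View pics/after5.png

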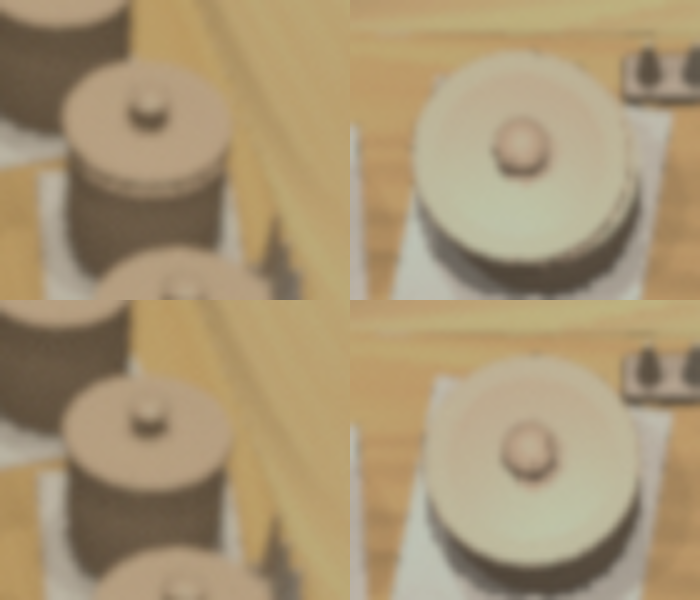

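The bright rim line is gone and the knob moved about 1.8 px (roughly 4–5 mm) towards -y, with the jar unmoved. Lid 2 looks home. I'll press the former high side once to verify.

Call:
drive_tool(
  deltas=[
    [[35, -15, 0], [0, 0, 0], -1],
    [[35, -18, 0], [0, 0, 0], -1],
    [[35, -18, 0], [0, 0, 0], -1],
    [[35, -18, 0], [0, 0, 0], -1],
    [[20, -10, -8], [0, 0, 0], -1],
    [[3, -3, -15], [0, 0, 0], -1],
    [[0, 0, -15], [0, 0, 0], -1],
    [[0, 0, -6], [0, 0, 0], -1],
    [[0, 0, 0], [0, 0, 0], -1],
  ],
)

```text
time: 24.63
position: [0.5656, 0.1019, 0.1542]
tcp_rot: [[0.012, 0.022, 1.0], [-0.001, 1.0, -0.022], [-1.0, -0.001, 0.012]]
contact_force: [0.4, 0.2, 0.7]
opening: 0.006
```

Call:
drive_tool(
  deltas=[
    [[-5, 3, -4], [0, 0, 0], -1],
    [[-2, 1, -4], [0, 0, 0], -1],
    [[0, 0, -3], [0, 0, 0], -1],
    [[0, 0, -1], [0, 0, 0], -1],
  ],
)

```text
time: 24.97
position: [0.5574, 0.1075, 0.1423]
tcp_rot: [[0.012, 0.02, 1.0], [-0.001, 1.0, -0.02], [-1.0, -0.0, 0.012]]
contact_force: [-0.1, -0.1, -0.1]
opening: 0.01
```

Call:
drive_tool(
  deltas=[
    [[0, 0, -1], [0, 0, 0], -1],
    [[0, 0, -0.8], [0, 0, 0], -1],
  ],
)

```text
time: 25.13
position: [0.5573, 0.1084, 0.1412]
tcp_rot: [[0.013, 0.019, 1.0], [-0.0, 1.0, -0.019], [-1.0, 0.0, 0.013]]
contact_force: [-0.0, 0.0, -1.0]
opening: 0.008
```

Call:
drive_tool(
  deltas=[
    [[0, 0, -0.8], [0, 0, 0], -1],
  ],
)

```text
time: 25.22
position: [0.5575, 0.1086, 0.1408]
tcp_rot: [[0.014, 0.019, 1.0], [0.0, 1.0, -0.019], [-1.0, 0.0, 0.014]]
contact_force: [-0.9, -0.3, 0.3]
opening: 0.008
```

Call:
drive_tool(
  deltas=[
    [[0, 0, -0.8], [0, 0, 0], -1],
  ],
)

```text
time: 25.3
position: [0.5577, 0.1088, 0.1403]
tcp_rot: [[0.014, 0.018, 1.0], [0.0, 1.0, -0.018], [-1.0, 0.001, 0.014]]
contact_force: [-0.9, 0.4, 0.5]
opening: 0.007
```

Call:
drive_tool(
  deltas=[
    [[0, 0, -0.8], [0, 0, 0], -1],
  ],
)

```text
time: 25.38
position: [0.5578, 0.1088, 0.1396]
tcp_rot: [[0.015, 0.018, 1.0], [0.001, 1.0, -0.018], [-1.0, 0.001, 0.015]]
contact_force: [0.6, -0.2, -0.1]
opening: 0.007
```

Call:
drive_tool(
  deltas=[
    [[0, 0, -0.8], [0, 0, 0], -1],
  ],
)

```text
time: 25.47
position: [0.5579, 0.1088, 0.1389]
tcp_rot: [[0.015, 0.018, 1.0], [0.001, 1.0, -0.018], [-1.0, 0.001, 0.015]]
contact_force: [0.0, -0.2, 0.3]
opening: 0.009
```

Call:
drive_tool(
  deltas=[
    [[0, 0, -0.8], [0, 0, 0], -1],
  ],
)

```text
time: 25.55
position: [0.558, 0.1088, 0.1381]
tcp_rot: [[0.015, 0.018, 1.0], [0.001, 1.0, -0.018], [-1.0, 0.001, 0.015]]
contact_force: [0.2, 0.3, -0.0]
opening: 0.009
```

Call:
drive_tool(
  deltas=[
    [[0, 0, -0.8], [0, 0, 0], -1],
  ],
)

```text
time: 25.63
position: [0.5581, 0.1088, 0.1374]
tcp_rot: [[0.015, 0.019, 1.0], [0.001, 1.0, -0.019], [-1.0, 0.001, 0.015]]
contact_force: [-2.9, -0.4, 10.2]
opening: 0.006
```

The former high side is now firm at .1374 (10 N, no give) against .1438 before. That puts the lid's origin near .108, on its rim. I'll retreat and do a final check.

Call:
drive_tool(
  deltas=[
    [[0, 0, 10], [0, 0, 0], -1],
    [[0, 5, 30], [0, 0, 0], -1],
    [[-20, 20, 30], [0, 0, 0], -1],
    [[-35, 20, 0], [0, 0, 0], -1],
    [[-38, 10, 0], [0, 0, 0], -1],
    [[-38, 10, 0], [0, 0, 0], -1],
    [[-35, 5, 0], [0, 0, 0], -1],
    [[0, 0, 0], [0, 0, 0], -1],
    [[0, 0, 0], [0, 0, 0], -1],
  ],
)

```text
time: 26.38
position: [0.3865, 0.1792, 0.2148]
tcp_rot: [[0.02, 0.022, 1.0], [0.002, 1.0, -0.022], [-1.0, 0.002, 0.02]]
contact_force: [0.6, 0.0, 0.3]
opening: 0.005
```

```bash
python3 -c "
from sh import *
shot('6',4); rep('5','6')
print('lid3 side',sh('side',245,275,326,366,'0','6'),'lid4 side',sh('side',282,312,345,388,'0','6'),'lid1 side',sh('side',180,202,304,342,'0','6'))
b=cv2.resize(cv2.imread('pics/side6.png')[170:320,280:410],None,fx=4,fy=4,interpolation=cv2.INTER_CUBIC)
cv2.imwrite('pics/final.png',b); print(manip.state()['position'],manip.state()['contact_force'])
"
```

```text
side lid2 (array([-0.01,  0.01], dtype=float32), 0.999) knob (array([-0.  ,  0.01], dtype=float32), 0.999) jar (array([0.02, 0.01], dtype=float32), 0.999)
top lid2 (array([-0.01, -0.  ], dtype=float32), 0.999) knob (array([0.01, 0.  ], dtype=float32), 0.999) jar (array([0.03, 0.02], dtype=float32), 1.0)
lid3 side (array([0.03, 0.01], dtype=float32), 0.999) lid4 side (array([-0.  , -0.01], dtype=float32), 0.999) lid1 side (array([0.02, 0.01], dtype=float32), 0.999)
[0.3878444  0.17837014 0.21333008] [-1.02532329  0.4440201   0.05159117]
```

View pics/final.png

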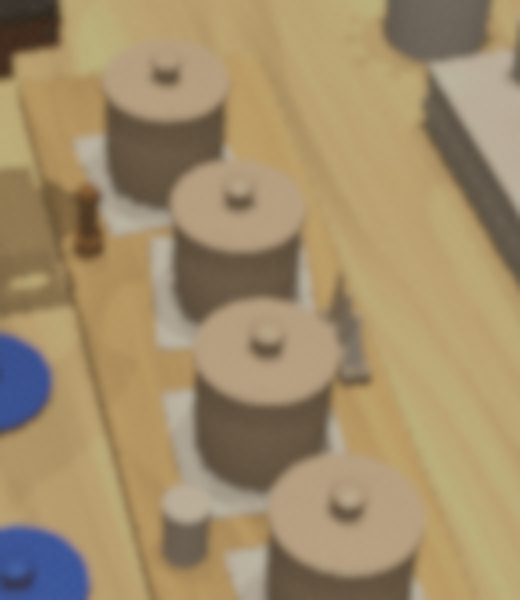

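The picture shows all four lids seated: lid 2, at (237,205), is level with no gap line, and the stamp, post and cones are in place. The arm is clear, so I'm handing in.

```bash
python3 -c "
from rig import manip
print(manip.job_done(), manip.state()['time'])"
```

```text
the job is handed in; nothing more can be done
the job is handed in; nothing more can be done
```

All four lids were pressed in order from left to right. Lid 2 was the loose one; it is now seated, and the job is handed in at about 27 s of the 58 s allowed.

- **Presses:** lids 1, 3 and 4 were firm, with peak forces of 14.5, 12 and 19.5 N, above the 1–3 N a gentle press needs but below the 60 N limit.
- **My mistake on lid 2:** I first took its -y side for the high one, from a bright line in the images that was really exposed rim. Two pushes of about 4–5 N from that side moved the lid about 1 mm the wrong way and did not move the jar.
- **Fix:** pressing the +y side showed the rock: it gave 1.4 mm at about 2 N, for a lean of about 4°. A push on that edge towards -y dropped the lid home.
- **Last checks:** lid 2's former high side is firm, 6.4 mm lower than before and did not give at 10 N. That puts its origin near 108 mm. The final side view shows all four lids seated. Lids 1, 3 and 4 match their starting pictures, and the stamp, post and cone pack stand where they were.
- **Jar 2:** the side view shows no movement. The top view suggests about 0.4 px (1 mm), but its comparison patch includes part of the lid and shadow, so that figure is weak.
- **Not checked:** I did not press lid 2's -y side again, so its levelness rests on that one press and the pictures.

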